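# Put the stray square cutter back in its slot

### The job

Put the square cutter that stands on the dark grey mat back in the slot rack, in the narrowest slot that takes it; which one that is and exactly where it lies you find by trying, stepping from slot to slot by feel and pressing only gently, never with more than 40 N. Let it down flat onto the slot's floor, slide it back until it stops against the rack's back rail, and let go. Leave the two spare cutters standing on their sheet and do not upset the other things.

Things in the scene. Friction and masses are not known exactly. Their poses are not given: they have to be found in the camera images.
- cutter_a: Stainless square cutter, one of three alike: bodies 35, 40 and 45 mm square, which name has which size is not told. Body 28 mm tall, closed top; above it a black bar handle, 12 mm thick (along y), 34 mm long (along x), 44 to 68 mm above the underside. About 160 g. Origin: centre of underside, z up. Stands on the dark mat (the one to put away, yaw within 0.8 rad of 0) or on the sheet (spare)
- cutter_b: Stainless square cutter, one of three alike: bodies 35, 40 and 45 mm square, which name has which size is not told. Body 28 mm tall, closed top; above it a black bar handle, 12 mm thick (along y), 34 mm long (along x), 44 to 68 mm above the underside. About 160 g. Origin: centre of underside, z up. Stands on the dark mat (the one to put away, yaw within 0.8 rad of 0) or on the sheet (spare)
- cutter_c: Stainless square cutter, one of three alike: bodies 35, 40 and 45 mm square, which name has which size is not told. Body 28 mm tall, closed top; above it a black bar handle, 12 mm thick (along y), 34 mm long (along x), 44 to 68 mm above the underside. About 160 g. Origin: centre of underside, z up. Stands on the dark mat (the one to put away, yaw within 0.8 rad of 0) or on the sheet (spare)
- rack: Fixed slot rack: white tray 150 mm (x) by 310 mm (y) holding a birch board with five straight open-topped slots along x, side by side along y. Origin: centre of the tray's underside; x points away from the robot (yaw within 0.2 rad), z up. Slot floors 14 mm, tops of the walls between slots 30 mm above the underside. A cutter fits the slot 2 mm wider than itself; the next is 3 mm too narrow
- rack_ladder (a point): point in the middle of the rack, 30 mm above its underside (x = y = 0). Slots 32, 37, 42, 47, 52 mm wide, narrowest at -y, 10 mm walls between; with the birch board centred their centre lines are at rack y = -109, -64.5, -15, +39.5, +99 mm. The board has side play: it sits anywhere up to 7 mm to +y or -y of centred (stiff, it stays), and all centre lines with it; this point does not show it
- rack_stop (a point): middle of the white back rail's front face, on the rack at x = +65 mm, y = 0, 30 mm above the underside; the rail's top is 42 mm high. The slots end here; they are open at the front (x = -75 mm). A cutter pushed home touches this face
- mat: dark grey rubber mat, 130 x 130 x 5 mm, fixed on the table; origin at the centre of its underside. The cutter to put away stands on it, within about 25 mm of its middle in x and y
- sheet: flat aluminium baking sheet, 240 (x) x 150 (y) x 5 mm, fixed; origin at the centre of its underside. The two spare cutters stand on it
- jar: clear glass storage jar with lid, 84 mm across, 130 mm tall, standing on the table; origin at the centre of its underside. Leave alone
- plunger: pale green plastic plunger cutter, 48 mm across, 62 mm tall, standing on the table; origin at the centre of its underside. Leave alone
- spatula: steel spatula with a black handle, 240 mm long, lying on the table between robot and rack. Leave alone
- brush: pastry brush, 200 mm long, lying on the table beyond the rack. Leave alone
- bowl: steel bowl, 130 mm across, 60 mm tall, on the table; origin at the centre of its underside. Leave alone
Mind the look-alikes: they are no part of the job. Leave any blue look-alike of the cutter_c alone. Leave any yellow look-alike of the cutter_a alone.

How it is judged:
By the outcome, as a careful person would: the job done as asked, in the order asked, and still so for the second after the job is handed in, with the robot touching nothing.
It also fails if it takes over 72 s, if anything falls off the work surface, if the arm or the gripper's body presses on something with over 40 N, if the wrist force passes 120 N, or if a joint passes its speed limit or range.

### The arm

A 6-joint arm with a two-finger parallel gripper is mounted at the origin on the work surface. World frame = base frame: x ahead of the robot, y to its left, z up, the work surface at z = 0. Lengths are in m, angles in rad, forces in N, time in s.
With the tool pointing down it reaches from about 0.3 to 1 m from the base axis. Payload 5.1 kg.
Tool frame: the origin (TCP) lies at the very end of the fingers, on their centre line; the grasp point (between the pads) lies 19 mm behind it (bot.grip_point_offset is the distance from the TCP to the grasp point, in m); z points along the fingers, y is the direction in which the jaws open and shut (so a half turn about z gives the same grasp; the last joint's range is limited). The gripper opens to 95 mm and grips with 3 to 60 N. Pads are 20 mm wide; open, the fingers measure 119 mm over their backs; the gripper's body (75 mm by 180 mm) begins 59 mm behind the grasp point.
Start: joints at [1.184, 0.124, 1.65, -0, 1.367, -0.083], TCP at [0.194, 0.62, 0.215] pointing down, gripper open.
Joint ranges: [-2.61, 2.61], [-1.02, 2.33], [0.03, 2.71], [-1.35, 4.49], [0.32, 2.68], [-2.91, 2.91]. Speed limits (rad/s): [2.57, 2.57, 3.14, 3.14, 3.14, 3.14].

### API

Orientations are given as a unit quaternion [w, x, y, z].
In Python, from station import bot gives the robot as it stands. Calls block until the motion is done:
- bot.goto(position, orientation): joint-space move of the TCP to a pose.
- bot.line_to(position, attitude=None, max_speed=0.15, threshold=None): straight line of the TCP; attitude=None keeps the orientation; max_speed is the mean speed in m/s. With threshold (N) it stops when the force on the tool has changed by that much, and returns True; else False.
- bot.move_j(angles): joint-space move.
- bot.gripper_to(opening, force=None): finger opening in m; force is the grip in N (None keeps the last); returns when the fingers have stopped.
- bot.wait(seconds).
- bot.inverse_kinematics(position, orientation): joint angles nearest the present ones, or None.
- bot.get_obs(): the state.
- bot.read_camera(name): name is "scene" or "top" or "wrist"; returns the picture (400x640x3 uint8, red, green, blue); there is no depth.
- bot.calibration(name): a dict with "intrinsics" (3x3 intrinsics, pixels), "k1" (the pictures are not rectified: a ray, as slopes to the right and down, at radius r is drawn at 1 + k1 r^2 times it, then the intrinsics apply), "cam_to_world" (4x4, takes a point from camera to world coordinates); the wrist camera has in their place "mount" (4x4, takes a point from camera to tool coordinates, whose origin is the TCP and whose axes are the flange's). Camera axes: x right, y down, z forward; pixel columns grow to the right and rows downward; lengths in m; the calibration is good to about 2 mm. A picture is of the moment at which its call begins: read the wrist's pose just before it. calibration takes no time and is no camera call.
A pose or a line that the arm cannot do raises bot.PlanningError and nothing moves.
- bot.close_job(): hands the job in, once; it reports no verdict.
The state is a dict: "t": time; "joint_positions": joint angles; "joint_velocities": joint speeds; "joint_efforts": joint torques, N m; "eef_pos": TCP position; "eef_rot": TCP orientation; "wrist_force": force on the tool from outside, world axes, zero at the start; "moment": the same for the moment, N m; "finger_gap": finger opening in m.
Only numpy, scipy, OpenCV 4.12 (cv2) and the standard library are available. Lean on these libraries where they do the work, as an engineer would, in place of code of your own. Each camera call takes 0.05 s, during which the arm holds its last target.

## Working session

There is one attempt and no reset: what is moved stays moved. The work goes in short steps, each a Python script; the robot and the scene stay as the last script left them, time stands still between calls to the robot, and variables do not carry over. Pictures are saved under pics/ and viewed, and the job is handed in when it is done.

```bash
ls; mkdir -p pics
python3 - <<'E'
from station import bot
import cv2,numpy as np
np.set_printoptions(precision=4,suppress=True)
o=bot.get_obs();print(o)
for n in ("scene","top","wrist"):
    im=bot.read_camera(n);cv2.imwrite(f"pics/{n}0.png",im[:,:,::-1]);print(n,bot.calibration(n))
print(bot.grip_point_offset)
E
```

```text
pics
{'t': 0.0, 'joint_positions': array([ 1.1844,  0.1245,  1.6517, -0.    ,  1.3675, -0.0826]), 'joint_velocities': array([ 0.0002,  0.0005,  0.002 ,  0.0018,  0.0017, -0.0006]), 'joint_efforts': array([  0.0001, -41.7607, -35.9932,   0.0775,   0.0491,  -0.0002]), 'eef_pos': array([0.1942, 0.6196, 0.2134]), 'eef_rot': array([-0.0002,  0.1513,  0.9885, -0.001 ]), 'wrist_force': array([-0.1864, -0.3199,  0.1323]), 'moment': array([-0.036 ,  0.0184,  0.002 ]), 'finger_gap': 0.09518610812401254}
scene {'intrinsics': array([[365.3492,   0.    , 320.5369],
       [  0.    , 365.3492, 196.6675],
       [  0.    ,   0.    ,   1.    ]]), 'k1': -0.039756023340357015, 'cam_to_world': array([[-0.5862,  0.6532, -0.4792,  1.0148],
       [ 0.81  ,  0.4605, -0.3631,  0.3905],
       [-0.0165, -0.601 , -0.7991,  0.8497],
       [ 0.    ,  0.    ,  0.    ,  1.    ]])}
top {'intrinsics': array([[367.3542,   0.    , 321.1046],
       [  0.    , 367.3542, 193.5813],
       [  0.    ,   0.    ,   1.    ]]), 'k1': 0.019907058501622357, 'cam_to_world': array([[-0.0225, -0.9957,  0.0899,  0.4698],
       [-0.9997,  0.0233,  0.0082,  0.016 ],
       [-0.0103, -0.0897, -0.9959,  1.0209],
       [ 0.    ,  0.    ,  0.    ,  1.    ]])}
wrist {'intrinsics': array([[344.4178,   0.    , 314.029 ],
       [  0.    , 344.4178, 205.6155],
       [  0.    ,   0.    ,   1.    ]]), 'k1': -0.05808472606407618, 'mount': array([[-0.0008, -0.9604, -0.2785,  0.0786],
       [ 1.    , -0.0009,  0.0004, -0.0004],
       [-0.0007, -0.2785,  0.9604, -0.1704],
       [ 0.    ,  0.    ,  0.    ,  1.    ]])}
0.0188
```

View pics/top0.png

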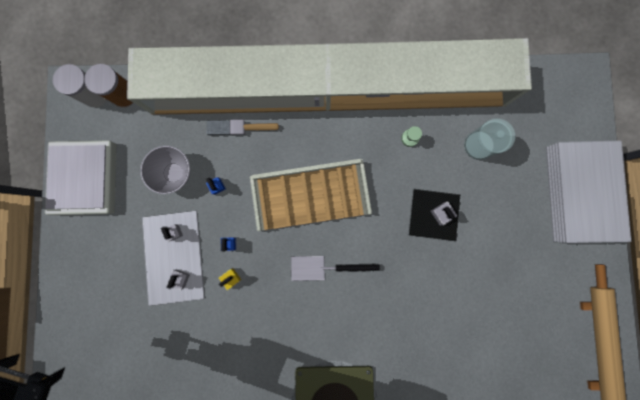

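View pics/scene0.png

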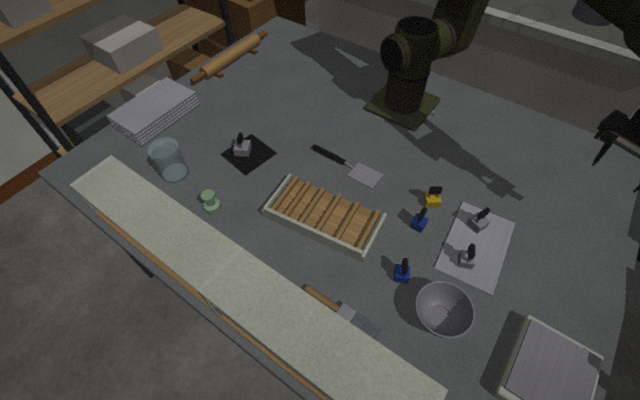

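View pics/wrist0.png

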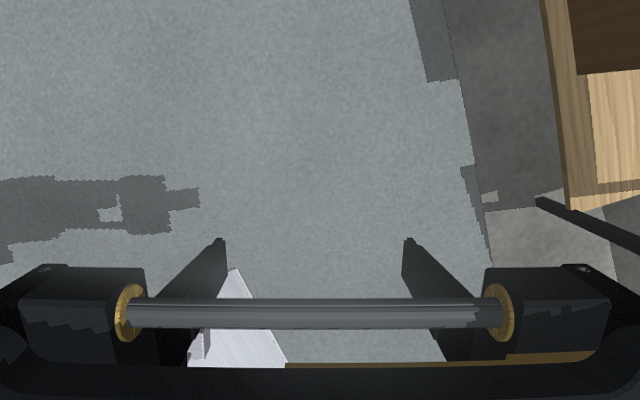

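Things that could be taken for the target, in top-camera pixels:
- silver cutter on the dark mat (443,213)
- silver spares on the sheet (171,232) and (177,280)
- blue look-alikes (215,185) and (228,243)
- yellow look-alike (229,279)

I choose the one on the mat. Next I check it and the rack in enlarged crops.

```bash
cat > h.py <<'E'
import numpy as np,cv2
from station import bot
np.set_printoptions(precision=4,suppress=True)
def Rq(q):
    from scipy.spatial.transform import Rotation as R
    return R.from_quat([q[1],q[2],q[3],q[0]]).as_matrix()
def down(yaw):
    # tool z down, tool y axis along world (cos(yaw+90)) ; tool x at yaw
    from scipy.spatial.transform import Rotation as R
    q=(R.from_euler('z',yaw)*R.from_euler('x',np.pi)).as_quat()
    return np.array([q[3],q[0],q[1],q[2]])
def pose(n,o=None):
    c=bot.calibration(n)
    if n!='wrist': return c,c['cam_to_world']
    T=np.eye(4);T[:3,:3]=Rq(o['eef_rot']);T[:3,3]=o['eef_pos'];return c,T@c['mount']
def px2w(n,uv,z,o=None):
    c,T=pose(n,o);K=c['intrinsics'];out=[]
    for u,v in np.atleast_2d(uv):
        d=np.array([(u-K[0,2])/K[0,0],(v-K[1,2])/K[1,1]])
        s=d.copy()
        for _ in range(20): s=d/(1+c['k1']*(s@s))
        r=T[:3,:3]@np.array([s[0],s[1],1]);t=(z-T[2,3])/r[2];out.append(T[:3,3]+t*r)
    return np.array(out)
def w2px(n,P,o=None):
    c,T=pose(n,o);K=c['intrinsics'];p=(np.atleast_2d(P)-T[:3,3])@T[:3,:3]
    s=p[:,:2]/p[:,2:];s=s*(1+c['k1']*(s**2).sum(1,keepdims=True))
    return s*[K[0,0],K[1,1]]+K[:2,2]
def crop(im,x,y,w,h,k,name):
    cv2.imwrite(name,cv2.resize(im[y:y+h,x:x+w,::-1],None,fx=k,fy=k,interpolation=cv2.INTER_CUBIC))
E
python3 - <<'E'
import cv2
im=cv2.imread('pics/top0.png')[:,:,::-1]
from h import *
crop(im,240,150,140,90,5.5,'pics/rackcrop.png')
crop(im,400,180,70,70,8,'pics/matcrop.png')
E
```

```text
(no output)
```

View pics/rackcrop.png

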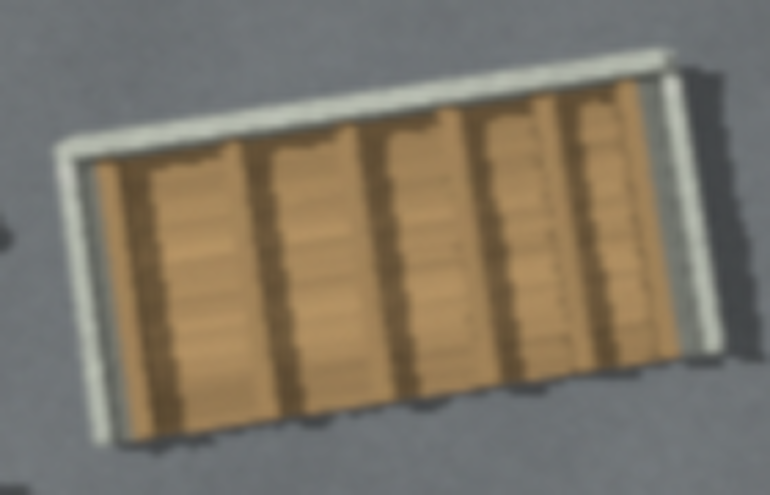

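View pics/matcrop.png

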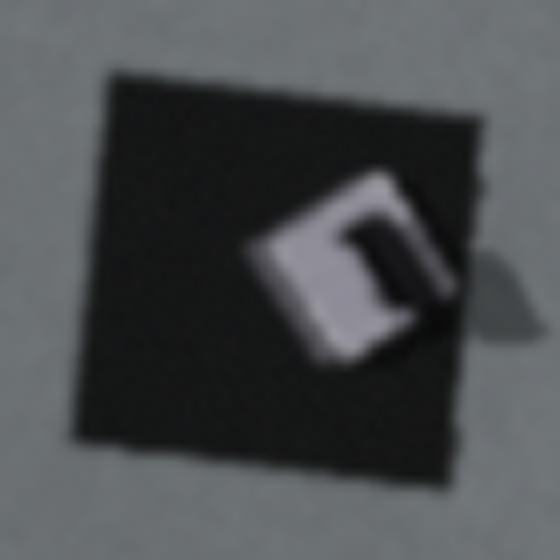

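Run:
```python
from h import *
b=px2w('top',np.array([(380,170),(262,250),(345,362),(455,290)])/8+[400,180],.033)
print(b,b.mean(0));print(np.linalg.norm(b-np.roll(b,1,0),axis=1))
for z in (.03,.042):
  r=px2w('top',np.array([(58,145),(668,52),(720,352),(98,442)])/5.5+[240,150],z)
  print(r,r.mean(0),np.linalg.norm(r-np.roll(r,1,0),axis=1));d=r[0]-r[1];print(np.arctan2(-d[0],d[1]))
m=px2w('top',np.array([(110,73),(483,118),(450,488),(73,438)])/8+[400,180],.005)
print(m,m.mean(0))
```

```text
[[ 0.5304 -0.314   0.033 ]
 [ 0.5046 -0.2734  0.033 ]
 [ 0.4667 -0.299   0.033 ]
 [ 0.4898 -0.3366  0.033 ]] [ 0.4979 -0.3057  0.033 ]
[0.0465 0.0481 0.0457 0.0442]
[[ 0.6108  0.2152  0.03  ]
 [ 0.6501 -0.0879  0.03  ]
 [ 0.501  -0.1085  0.03  ]
 [ 0.464   0.1964  0.03  ]] [0.5565 0.0538 0.03  ] [0.148  0.3057 0.1505 0.3072]
0.12883636002922824
[[ 0.6091  0.2128  0.042 ]
 [ 0.6479 -0.0867  0.042 ]
 [ 0.5006 -0.107   0.042 ]
 [ 0.4641  0.1942  0.042 ]] [0.5554 0.0533 0.042 ] [0.1462 0.302  0.1487 0.3035]
0.1288363600292283
[[ 0.5679 -0.2324  0.005 ]
 [ 0.5493 -0.3595  0.005 ]
 [ 0.4231 -0.3411  0.005 ]
 [ 0.4427 -0.2141  0.005 ]] [ 0.4958 -0.2868  0.005 ]
```

Run:
```python
from h import *
for z in (0,.05,.1,.2,.3,.4,.5): print(z,px2w('top',[(530,88),(130,97)],z)[:,:2].ravel(),px2w('scene',[(112,157)],z)[0,:2])
for z in (0,.03,.05,.1,.2): print(z,px2w('top',[(530,108)],z)[0,:2])
im=bot.read_camera('scene');crop(im,40,120,340,270,2.3,'pics/sc.png')
bot.gripper_to(.09,20)
q=down(.56);bot.goto([.498,-.306,.22],q)
o=bot.get_obs();im=bot.read_camera('wrist');cv2.imwrite('pics/w1.png',im[:,:,::-1])
import pickle;pickle.dump(o,open('o1.pkl','wb'));print(o['t'],o['eef_pos'],o['joint_positions'])
```

```text
0 [ 0.8475 -0.5722  0.8515  0.5636] [ 0.7659 -0.6463]
0.05 [ 0.829  -0.5434  0.8328  0.5368] [ 0.7806 -0.5853]
0.1 [ 0.8105 -0.5146  0.8141  0.5099] [ 0.7952 -0.5243]
0.2 [ 0.7735 -0.457   0.7767  0.4563] [ 0.8245 -0.4023]
0.3 [ 0.7365 -0.3994  0.7393  0.4027] [ 0.8538 -0.2803]
0.4 [ 0.6995 -0.3418  0.7019  0.349 ] [ 0.8831 -0.1582]
0.5 [ 0.6625 -0.2842  0.6646  0.2954] [ 0.9124 -0.0362]
0 [ 0.7898 -0.5683]
0.03 [ 0.7804 -0.5512]
0.05 [ 0.7741 -0.5397]
0.1 [ 0.7585 -0.5111]
0.2 [ 0.7271 -0.4539]
3.975 [ 0.4983 -0.3055  0.22  ] [-0.6418 -0.023   1.7938  0.0001  1.3709  0.368 ]
```

View pics/sc.png

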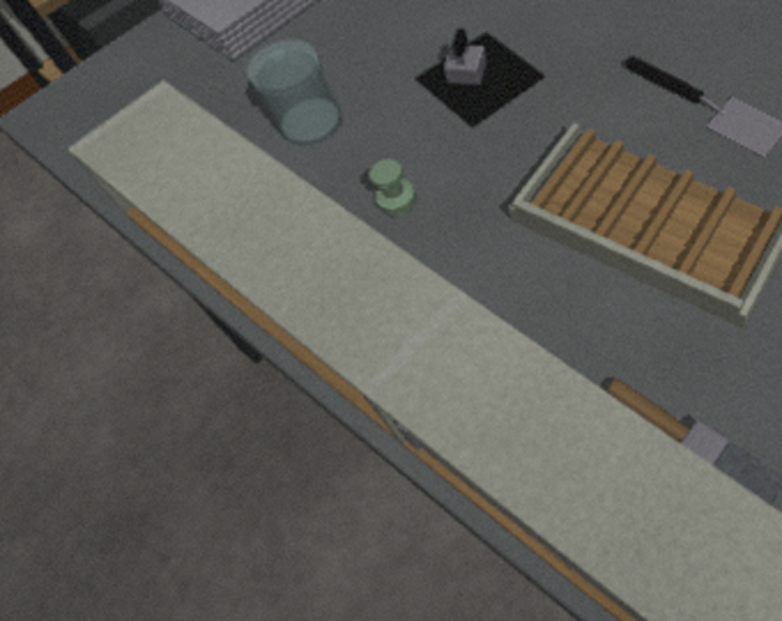

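View pics/w1.png

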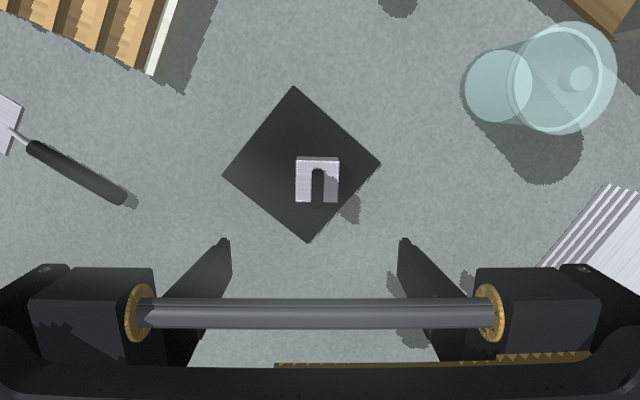

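Run:
```python
from h import *
import pickle
o=pickle.load(open('o1.pkl','rb'));im=cv2.imread('pics/w1.png')[:,:,::-1]
crop(im,285,145,70,70,8,'pics/w1c.png')
print(px2w('top',[(480,146)],0),px2w('top',[(498,135)],.13))
```

```text
[[ 0.6853 -0.4233  0.    ]] [[ 0.6839 -0.4124  0.13  ]]
```

View pics/w1c.png

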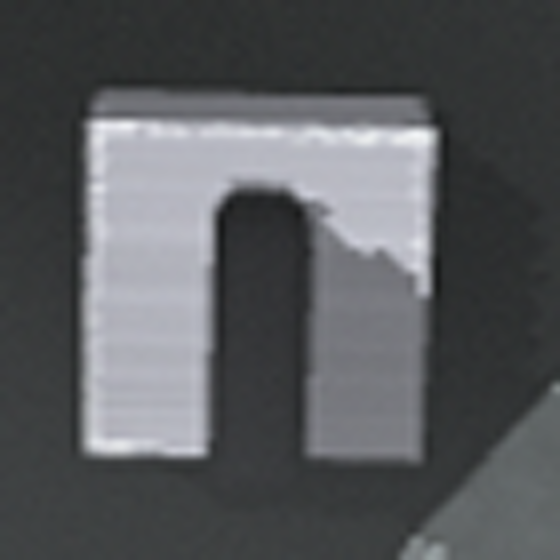

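Run:
```python
from h import *
import pickle
o=pickle.load(open('o1.pkl','rb'))
f=lambda p:np.array(p)/8+[285,145]
b=px2w('wrist',f([(88,120),(438,128),(425,462),(83,457)]),.033,o)
print(b,b.mean(0));print(np.linalg.norm(b-np.roll(b,1,0),axis=1))
for i,j in((3,0),(2,1)):
  d=b[j]-b[i];print(np.arctan2(d[1],d[0]))
d=b[0]-b[1];print(np.arctan2(-d[0],d[1]));d=b[3]-b[2];print(np.arctan2(-d[0],d[1]))
h=px2w('wrist',f([(217,200),(308,202),(260,186)]),.073,o);print(h,np.linalg.norm(h[0]-h[1]))
# front rack preview
```

```text
[[ 0.5092 -0.2766  0.033 ]
 [ 0.5325 -0.3158  0.033 ]
 [ 0.4938 -0.3391  0.033 ]
 [ 0.4699 -0.2997  0.033 ]] [ 0.5013 -0.3078  0.033 ]
[0.0455 0.0456 0.0452 0.0461]
0.5313524508799072
0.5415041178602732
0.5373997653359783
0.5450174054741009
[[ 0.5153 -0.2928  0.073 ]
 [ 0.5208 -0.3019  0.073 ]
 [ 0.5194 -0.2962  0.073 ]] 0.010604702513079847
```

The picked crop shows a steel cutter with its black handle on the dark mat, measuring about 45 mm square. That points to the 47 mm slot, which I'll confirm by feel. Next I grasp it.

Run:
```python
from h import *
import pickle
c=np.array([.5013,-.3078]);q=down(.539)
bot.gripper_to(.05)
bot.goto([*c,.12],q)
print(bot.line_to([*c,.042],max_speed=.08,threshold=8))
o=bot.get_obs();print(o['eef_pos'],o['wrist_force'])
bot.gripper_to(0,40);o=bot.get_obs();print(o['finger_gap'],o['wrist_force'],o['t'])
bot.line_to([*c,.16],max_speed=.15)
o=bot.get_obs();print(o['finger_gap'],o['wrist_force'],o['t'])
im=bot.read_camera('wrist');cv2.imwrite('pics/w2.png',im[:,:,::-1])
bot.goto([.53,.053,.22],down(.129))
o=bot.get_obs();im=bot.read_camera('wrist');cv2.imwrite('pics/w3.png',im[:,:,::-1])
pickle.dump(o,open('o3.pkl','wb'));print(o['finger_gap'],o['wrist_force'],o['moment'],o['t'],o['eef_pos'],o['joint_positions'])
```

```text
False
[ 0.5018 -0.3082  0.0427] [-1.0402 -1.0751 -0.144 ]
0.011779361204734636 [0.3269 0.7353 0.2219] 7.1833
0.011921897289313062 [ 0.1181 -0.0044 -2.4051] 8.1167
0.01165866452066895 [-0.4442 -0.4789 -3.2129] [-0.0052  0.1999 -0.0212] 9.5417 [0.5299 0.0524 0.2195] [-0.0021 -0.1407  1.905  -0.0004  1.3781  1.4402]
```

View pics/w3.png

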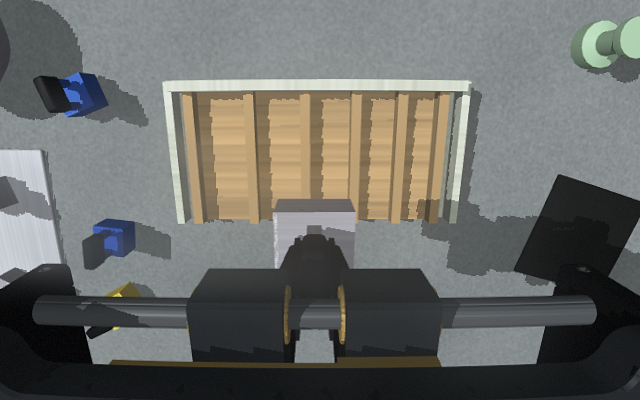

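View pics/w2.png

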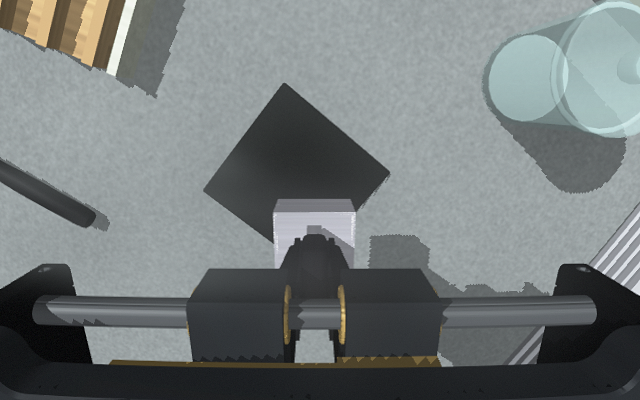

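Gripped. The cutter sits squarely in the jaws, front top edge at wrist row ~212. Next I measure the rack in detail.

Run:
```python
from h import *
im=cv2.imread('pics/w3.png')[:,:,::-1]
crop(im,155,70,160,160,3.7,'pics/w3a.png');crop(im,315,70,160,160,3.7,'pics/w3b.png')
```

```text
(no output)
```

View pics/w3a.png

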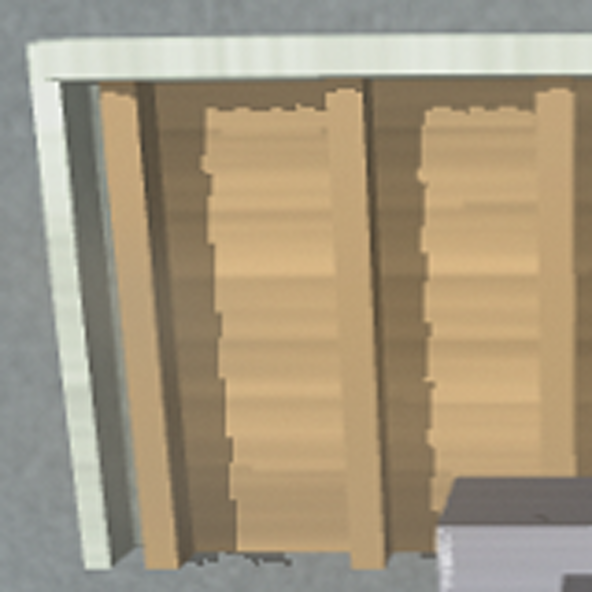

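View pics/w3b.png

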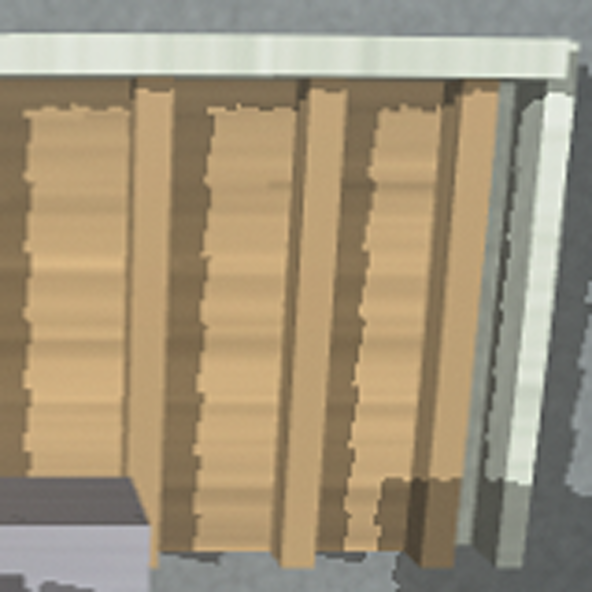

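Run:
```python
from h import *
import pickle
o=pickle.load(open('o3.pkl','rb'))
A=lambda p:np.array(p)/3.7+[155,70]
B=lambda p:np.array(p)/3.7+[315,70]
rl=px2w('wrist',[A((60,78)),B((540,80))],.042,o);print('rail',rl)
d=rl[0]-rl[1];print('yaw rail',np.arctan2(-d[0],d[1]))
# wall edges y list from +y to -y
fr=[A((147,568)),A((180,568)),A((352,568)),A((386,568)),B((160,560)),B((278,568)),B((315,568)),B((420,568)),B((455,568))]
bk=[A((100,92)),A((136,92)),A((327,92)),A((363,92)),A((537,92)),A((574,92)),B((135,90)),B((173,90)),B((308,90)),B((346,90)),B((460,88)),B((498,88))]
F=px2w('wrist',fr,.03,o);K=px2w('wrist',bk,.03,o)
for i,j in((0,0),(1,1),(2,2),(3,3),(5,8),(6,9),(7,10),(8,11)):
  e=K[j]-F[i];print(np.arctan2(e[1],e[0]),np.hypot(*e[:2]))
# tray outer: side wall outer corners (unknown z)
for z in (.03,.042):
  t=px2w('wrist',[A((28,45)),B((578,42)),B((522,567)),A((85,568))],z,o);print(z,t[:,:2].ravel(),np.linalg.norm(t-np.roll(t,1,0),axis=1),t.mean(0))
yaw=.13;R=np.array([[np.cos(yaw),np.sin(yaw)],[-np.sin(yaw),np.cos(yaw)]])
print('rack-frame dir edges back',(K[:,:2]@R.T)); print((F[:,:2]@R.T));print(rl[:,:2]@R.T)
# cutter in hand: front top edge of body at z = tcp-.009
print(px2w('wrist',[A((440,525)),B((148,525)),A((455,478)),B((130,478))],o['eef_pos'][2]-.009,o)@np.eye(3))
print(o['eef_pos'])
```

```text
rail [[ 0.6053  0.2022  0.042 ]
 [ 0.6409 -0.078   0.042 ]]
yaw rail 0.12619701022483798
0.13132315346648085 0.13702126391871775
0.1319555902236759 0.13686130823469275
0.12893869219792498 0.13622828657174005
0.13192041329193752 0.13614896208800795
0.12605646214437824 0.13688174292451247
0.1316317482712018 0.1369999929829998
0.13532783570070409 0.1379632381079779
0.13642672838167683 0.13814010063690826
0.03 [ 0.6129  0.2161  0.6533 -0.091   0.5043 -0.1108  0.4645  0.1967] [0.1497 0.3097 0.1503 0.3101] [0.5588 0.0528 0.03  ]
0.042 [ 0.6128  0.2109  0.6517 -0.0859  0.5078 -0.105   0.4693  0.1922] [0.1447 0.2993 0.1452 0.2998] [0.5604 0.0531 0.042 ]
rack-frame dir edges back [[ 0.6231  0.116 ]
 [ 0.623   0.1061]
 [ 0.6223  0.0537]
 [ 0.6222  0.0439]
 [ 0.6219 -0.0032]
 [ 0.6219 -0.0132]
 [ 0.6224 -0.0546]
 [ 0.6224 -0.0649]
 [ 0.6226 -0.1016]
 [ 0.6227 -0.112 ]
 [ 0.6235 -0.1433]
 [ 0.6236 -0.1539]]
[[ 0.4861  0.1159]
 [ 0.4861  0.1058]
 [ 0.4861  0.0539]
 [ 0.4861  0.0437]
 [ 0.4884 -0.0656]
 [ 0.4857 -0.1011]
 [ 0.4857 -0.1122]
 [ 0.4855 -0.1441]
 [ 0.4855 -0.1547]]
[[ 0.6264  0.122 ]
 [ 0.6254 -0.1604]]
[[0.5498 0.0768 0.2105]
 [0.5555 0.033  0.2105]
 [0.5573 0.0753 0.2105]
 [0.5622 0.0367 0.2105]]
[0.5299 0.0524 0.2195]
```

The walls show as 47 and 42 mm slots at the expected spacing. I'll probe the 42 mm slot first by feel, then the 47 mm one.

```bash
cat >> h.py <<'E'
YAW=.131
def rw(x,y,z): # coordinates in frame rotated by YAW about base
    c,s=np.cos(YAW),np.sin(YAW);return [c*x-s*y,s*x+c*y,z]
def wr(p):
    c,s=np.cos(YAW),np.sin(YAW);return np.array([c*p[0]+s*p[1],-s*p[0]+c*p[1],p[2]])
def st(tag):
    o=bot.get_obs();print(tag,'t%.2f'%o['t'],wr(o['eef_pos']),'F',o['wrist_force'],'gap %.4f'%o['finger_gap']);return o
E
python3 - <<'E'
from h import *
q=down(YAW)
# slot centres measured in .13 frame -> convert to YAW frame at x'=.57: dy = -.001*.57
def P(y): return y-.0006
X=.575;y=P(-.0339)
bot.goto(rw(X,y,.10),q)
bot.line_to(rw(X,y,.075),max_speed=.06);st('above 42')
r=bot.line_to(rw(X,y,.055),max_speed=.015,threshold=5);st(f'probe42 {r}')
bot.line_to(rw(X,y,.075),max_speed=.06)
y=P(.0203)
bot.line_to(rw(X,y,.075),max_speed=.08);st('above 47')
r=bot.line_to(rw(X,y,.058),max_speed=.015,threshold=5);st(f'probe47 {r}')
E
```

```text
above 42 t10.73 [ 0.5748 -0.0344  0.0747] F [-0.2891  0.6455 -1.6682] gap 0.0118
probe42 True t11.44 [ 0.5751 -0.0344  0.0668] F [-0.7677  0.5176  4.9671] gap 0.0121
above 47 t12.58 [0.575  0.0197 0.075 ] F [ 0.5543  0.4717 -1.7017] gap 0.0116
probe47 False t13.87 [0.5751 0.0197 0.0582] F [ 0.5098 -0.102  -1.9652] gap 0.0120
```

It rested on the wall tops at 42 mm and dropped freely into the 47 mm slot. Next I lower it to the floor and slide it back.

Run:
```python
from h import *
y=.0197;X=.575
r=bot.line_to(rw(X,y,.046),max_speed=.015,threshold=4);o=st(f'floor {r}')
z=o['eef_pos'][2]
bot.line_to(rw(X,y,z),max_speed=.02);st('relaxed')
r=bot.line_to(rw(.612,y,z),max_speed=.02,threshold=6);o=st(f'slide {r}')
im=bot.read_camera('wrist');cv2.imwrite('pics/w4.png',im[:,:,::-1])
```

```text
floor True t14.41 [0.575  0.0198 0.0508] F [ 0.2106 -0.4418  3.8536] gap 0.0115
relaxed t14.66 [0.5752 0.0197 0.0509] F [1.005  0.277  1.6152] gap 0.0119
slide True t15.95 [0.6032 0.0197 0.0509] F [-1.3181 -0.2217  3.2585] gap 0.0118
```

View pics/w4.png

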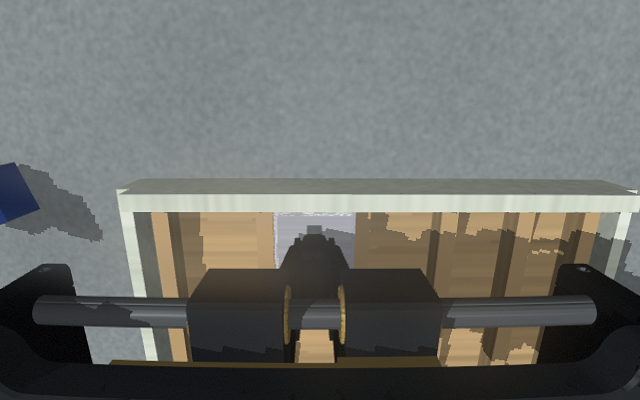

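Run:
```python
from h import *
y=.0197;z=.0512
r=bot.line_to(rw(.609,y,z),max_speed=.01,threshold=8);o=st(f'push {r}')
bot.wait(.2);o=st('hold')
p=wr(o['eef_pos'])
bot.gripper_to(.035);st('open');bot.wait(.1)
bot.line_to(rw(p[0],y,.12),max_speed=.1);st('up')
bot.line_to(rw(.50,y,.26),max_speed=.15)
bot.wait(.2);o=bot.get_obs();im=bot.read_camera('wrist');cv2.imwrite('pics/w5.png',im[:,:,::-1])
import pickle;pickle.dump(o,open('o5.pkl','wb'))
im=bot.read_camera('top');cv2.imwrite('pics/t5.png',im[:,:,::-1])
im=bot.read_camera('scene');crop(im,200,140,340,200,2.3,'pics/s5.png');st('')
```

```text
push True t16.38 [0.6032 0.0197 0.051 ] F [-1.0645 -0.1385  3.5909] gap 0.0117
hold t16.58 [0.6032 0.0197 0.051 ] F [-0.1279  0.1421  2.3815] gap 0.0116
open t17.22 [0.6032 0.0197 0.051 ] F [-0.5286  0.1273 -0.0346] gap 0.0353
up t18.16 [0.6027 0.0197 0.1194] F [-0.2847  0.063  -0.5826] gap 0.0351
 t19.82 [0.5    0.0197 0.2596] F [ 0.5052 -0.0145  1.1805] gap 0.0349
```

View pics/w5.png

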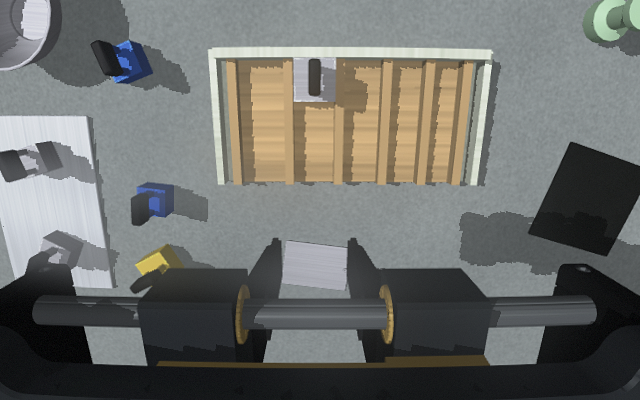

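View pics/s5.png

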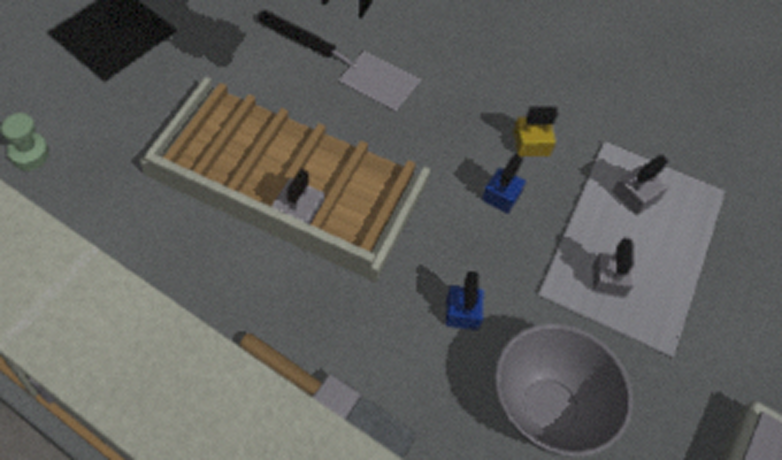

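Run:
```python
from h import *
import pickle
o=pickle.load(open('o5.pkl','rb'))
im=cv2.imread('pics/w5.png')[:,:,::-1];crop(im,275,40,80,70,8,'pics/w5c.png')
```

```text
(no output)
```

View pics/w5c.png

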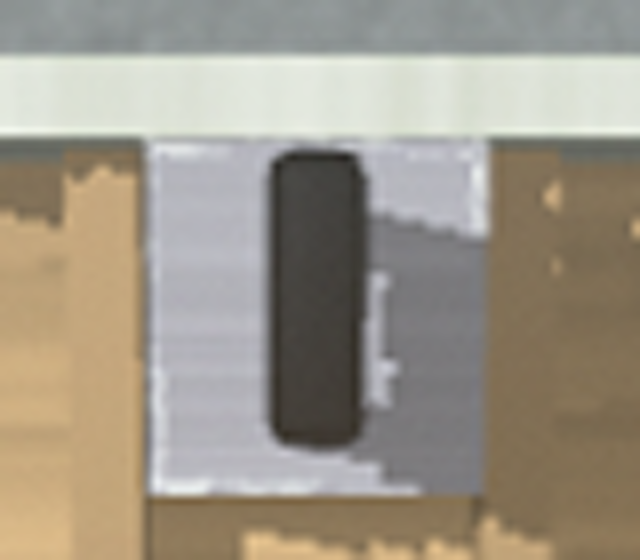

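The enlarged crop shows the body flush to the rail at both corners, between the walls of the 47 mm slot, with no gap. The spares and look-alikes are still standing and the mat is empty, so I'm handing in.

```bash
python3 -c "
from station import bot
bot.close_job()"
```

```text
the job is handed in; nothing more can be done
```

The square cutter from the mat is in the 47 mm slot, flat on its floor and against the back rail. I let go and handed the job in at about 20 s.

- **Choice of slot:** the cutter measured about 45 mm square. By feel it rested on the wall tops at the 42 mm slot, stopped by a touch of about 5 N. It then dropped freely into the 47 mm slot.
- **Not probed:** I went straight to the 42 mm slot and did not try the 32 and 37 mm ones, because the camera size already ruled them out. I tried the 42 mm slot at one spot only.
- **Placing:** the tool was 51 mm high at floor contact, as expected for a slot floor at 14 mm. Sliding back stopped at the rail, and a second gentle push stopped at the same place. The stopping thresholds while lowering and pushing were 4 to 8 N.
- **Last checks:** the wrist crop shows no gap at the rail and the cutter square between the slot walls. The scene picture shows both spares upright on the sheet and the look-alikes, bowl, spatula, brush and plunger in place. I didn't look at the jar again after the move; my estimate before the reach kept the gripper well clear of it. No check failed or disagreed.

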